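Let down the bench winch

TASK

Let the wound bench winch right down: flick the red release lever off, wind the crank on just enough for the hooked pawl to spring clear of the ratchet, then ease the drum back under control, never letting it run. Press the crank home until its brass lug bears firmly but gently on the rubber stop, let go with it still bearing there, and leave everything else on the bench alone.

Things in the scene. Friction and masses are not known exactly. Their poses are not given: they have to be found in the camera images.
- winch: the bench winch, fixed: blue plate 250 x 215 x 12 mm with a drum on an UPRIGHT axis. Origin on that axis at bench level, x and y along the plate's sides, z up; the plate spans -145 to +105 mm in x, -103 to +113 mm in y. The toothed ratchet wheel on the drum is 99 mm across.
- crank: drum, ratchet wheel and crank, turning on the winch's axis; origin as the winch's, x along the crank arm (top 68 mm up). Crank angle = this x from the winch's x, anticlockwise = winding: 1.62 rad at the start, limit 2.3. A spring drives it CLOCKWISE: 8.3 N at the knob when wound, falling evenly to 0 at -0.15 rad. Drag is 2.4 N at the knob, so it stalls at 0.35 rad, mostly short of the stop.
- knob (a point): point on the axis of the upright black crank knob, a plain round sleeve 22 mm across on the crank arm, 85 mm from the drum axis, standing from 68 to 118 mm above the bench; the point is 95 mm up. It spins freely on its spindle; it can be gripped from above or pushed from the side.
- lug (a point): centre line of the brass lug: an upright pin 10 mm across under the crank arm, 72 mm from the drum axis, 40 mm above the bench; it is what meets the rubber stop post, and once pressed home it stays bearing on it by spring and drag
- stop: steel slot on the plate carrying the rubber stop: an upright post with yellow cap, 16 mm across, top 50 mm up. Origin: at x 72, y 0, z 12 mm in the winch's frame. The post is clamped anywhere from y -18 to +12 mm there (NOT measured): home crank angle -0.08 to 0.36 rad, to be found by feel or sight. The rubber gives 2 mm at 10 N; a push of 7 to 10 N at the knob seats the lug on it.
- lever (a joint): angle of the red release lever: 0 = pawl in, 0.6 rad = off (end of travel). It turns CLOCKWISE seen from above to go off; its stiff pivot keeps it where it is left; about 2 to 4 N at its pin moves it. It counts as off beyond about 0.5.
- lever_pin (a point): point on the axis of the lever's upright red pin, 14 mm across, standing from 60 to 99 mm above the bench, 55 mm from the lever's upright pivot; the point is 85 mm up. The pivot is at x -58, y -28 mm in the winch's frame; from it the pin lies towards 160 degrees (anticlockwise from the winch's x) at lever 0, towards 126 degrees at 0.6 rad.
- pawl_tip (a point): tip of the brass pawl, 46 mm up. The pawl (45 mm) is sprung to the lever, on its pivot: lever off pulls it outwards, but under load it stays hooked in an undercut tooth. Winding on by 0.01 to 0.05 rad (about 10 N at the knob) lets it spring clear. Distance from the drum axis: 46 mm in the teeth, over 60 mm clear. Forced out under load, it lets the drum run away.
- mass_a: 100 g brass slotted-type weight, disc 36 mm across, 16 mm tall, standing on the winch plate near its right-hand far corner (a bystander); origin at the centre of its underside
- mass_b: 300 g brass disc weight, 48 mm across, 22 mm tall, on the bench beside the winch (a bystander); origin at the centre of its underside
- driver: screwdriver with orange handle lying on the bench beside the winch (a bystander); origin at the centre of its underside
- phone: phone in a brown case, 148 x 73 x 8 mm, lying on the bench (a bystander); origin at the centre of its underside
- pen: dark pen, 130 mm long, 9 mm thick, lying on the bench (a bystander); origin at the centre of its underside
- mouse: black computer mouse, 100 x 60 x 34 mm (a bystander); origin at the centre of its underside

How it is judged:
On the way, in this order (a step that is already met when the one before it is completed fails the run):
1. the release lever is off (value of joint lever above 0.48 rad), for 0.1 s.
2. the pawl has sprung clear of the ratchet wheel (horizontal distance between pawl_tip and winch above 0.056 m), for 0.2 s.
3. the lug is pressed on the stop with at least 2.5 N (contact force between crank and stop above 2.5 N), for 0.2 s.
At the end, for the whole second after the job is handed in: The brass lug is left bearing on the rubber stop (more than 0.5 N), the release lever is off (above 0.48 rad), the pawl is clear of the wheel (tip more than 56 mm from the drum axis), and the drum is still (below 0.1 rad/s) (contact force between crank and stop above 0.5 N and value of joint lever above 0.48 rad and horizontal distance between pawl_tip and winch above 0.056 m and angular speed of crank below 0.1 rad/s); the robot touches nothing.
It fails at once if the drum is let run: the crank turns faster than 3 rad/s (angular speed of crank above 3 rad/s).
It fails at once if the lug is driven on to the stop with more than 20 N (contact force between crank and stop above 20 N).
It fails at once if a bystander is moved by more than 20 mm (distance of any of mass_a, mass_b, driver, phone, pen, mouse from where it was at the start of the episode above 0.02 m).
It also fails if it takes over 72 s, if anything falls off the work surface, if the arm or the gripper's body presses on something with over 40 N, if the wrist force passes 120 N, or if a joint passes its speed limit or range.

ROBOT

A 6-joint arm with a two-finger parallel gripper is mounted at the origin on the work surface. World frame = base frame: x ahead of the robot, y to its left, z up, the work surface at z = 0. Lengths are in m, angles in rad, forces in N, time in s.
With the tool pointing down it reaches from about 0.35 to 0.875 m from the base axis. Payload 4.2 kg.
Tool frame: the origin (TCP) lies at the very end of the fingers, on their centre line; the grasp point (between the pads) lies 19 mm behind it; x points along the fingers, z is the direction in which the jaws open and shut, and the axes are right-handed (so a half turn about x gives the same grasp; the last joint's range is limited). The gripper opens to 87 mm and grips with 3 to 60 N. Pads are 19 mm wide; open, the fingers measure 117 mm over their backs; the gripper's body (75 mm by 190 mm) begins 51 mm behind the grasp point.
Start: joints at [1.556, 0.385, 0.008, 0, -1.194, -0.259], TCP at [0.169, 0.602, 0.192] pointing down, gripper open.
Joint ranges: [-3.14, 3.14], [-1.21, 2.06], [-1.07, 1.41], [-3.16, 2.05], [-2.99, -0.16], [-3.1, 3.1]. Speed limits (rad/s): [2.79, 2.79, 3.14, 3.14, 3.14, 3.14].

INTERFACE

Orientations are given as a rotation vector (axis times angle).
In Python, from plant import robot, claw, planner, cams, workorder gives the robot as it stands. Calls block until the motion is done:
- robot.move_pose(position, orientation): joint-space move of the TCP to a pose.
- robot.line_to(position, ori=None, v=0.15): straight line of the TCP; ori=None keeps the orientation; v is the mean speed in m/s.
- robot.move_j(angles): joint-space move.
- claw.set_gripper(opening, force=None): finger opening in m; force is the grip in N (None keeps the last); returns when the fingers have stopped.
- robot.wait(seconds).
- planner.solve_ik(position, orientation): joint angles nearest the present ones, or None.
- robot.get_state(): the state.
- cams.get_image(name): name is "side" or "top" or "wrist"; returns a dict with "image" (480x640x3 uint8, red, green, blue), "mtx" (3x3 intrinsics, pixels), "R" (3x3) and "t" (3): a world point X has camera coordinates R X + t. Camera axes: x right, y down, z forward; pixel columns grow to the right and rows downward; lengths in m; the calibration is good to about 2 mm. A picture is of the moment at which its call begins. There is no depth.
A pose or a line that the arm cannot do raises robot.MotionError and nothing moves.
- workorder.close_job(): hands the job in, once; it reports no verdict.
The state is a dict: "t": time; "joint_positions": joint angles; "joint_vel": joint speeds; "joint_torque": joint torques, N m; "ee_pos": TCP position; "orientation": TCP orientation; "contact_force": force on the tool from outside, world axes, zero at the start; "ft_torque": the same for the moment, N m; "width": finger opening in m.
Only numpy, scipy, OpenCV 4.12 (cv2) and the standard library are available. Lean on these libraries where they do the work, as an engineer would, in place of code of your own. Each camera call takes 0.05 s, during which the arm holds its last target.

## Working session

There is one attempt and no reset: what is moved stays moved. The work goes in short steps, each a Python script; the robot and the scene stay as the last script left them, time stands still between calls to the robot, and variables do not carry over. Pictures are saved under pics/ and viewed, and the job is handed in when it is done.

```bash
ls; mkdir -p pics
python3 - <<'E'
from plant import robot, claw, planner, cams, workorder
import cv2
for n in ("top","side","wrist"):
    c=cams.get_image(n); cv2.imwrite(f"pics/{n}0.png",c["image"][:,:,::-1])
    print(n,c["mtx"].tolist(),c["R"].round(4).tolist(),c["t"].round(4).tolist())
print(robot.get_state())
E
```

```text
pics
top [[537.0710904480553, 0.0, 318.4348345729229], [0.0, 537.0710904480553, 243.48165244026572], [0.0, 0.0, 1.0]] [[-0.0251, -0.9997, -0.0007], [-0.9969, 0.0251, -0.0744], [0.0744, -0.0012, -0.9972]] [0.0255, 0.5602, 1.4151]
side [[549.5129670326913, 0.0, 312.62665301316923], [0.0, 549.5129670326913, 239.1254275883985], [0.0, 0.0, 1.0]] [[0.9062, -0.4229, -0.0062], [-0.3253, -0.6876, -0.6491], [0.2703, 0.5902, -0.7607]] [-0.4971, 0.2332, 1.2518]
wrist [[400.0798912077283, 0.0, 315.1666258587904], [0.0, 400.0798912077283, 239.78908797311837], [0.0, 0.0, 1.0]] [[-0.2697, -0.9629, 0.0036], [-0.9177, 0.2582, 0.3018], [-0.2916, 0.0781, -0.9534]] [0.6238, -0.036, 0.3932]
{'t': 0.15, 'joint_positions': array([ 1.55558929e+00,  3.85359006e-01,  6.95276683e-03, -3.27077439e-04,
       -1.19404104e+00, -2.58587109e-01]), 'joint_vel': array([ 0.00078445, -0.00220272,  0.0051868 ,  0.002676  , -0.00022747,
       -0.0007713 ]), 'joint_torque': array([ 4.19253629e-04, -3.91050911e+01,  1.87586975e+01,  4.22231734e+00,
        1.23854345e-02, -1.41208807e-04]), 'ee_pos': array([0.1688594 , 0.60122622, 0.19073238]), 'orientation': array([ 1.40669861,  1.06577947, -1.40891808]), 'contact_force': array([ 0.68314285,  1.51518411, -0.82097861]), 'ft_torque': array([ 0.02419336, -0.00823277, -0.02348062]), 'width': 0.08685943823603867}
```

View pics/top0.png

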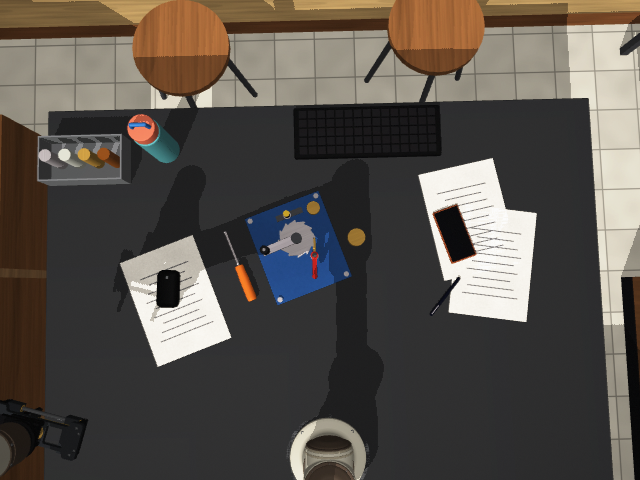

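View pics/side0.png

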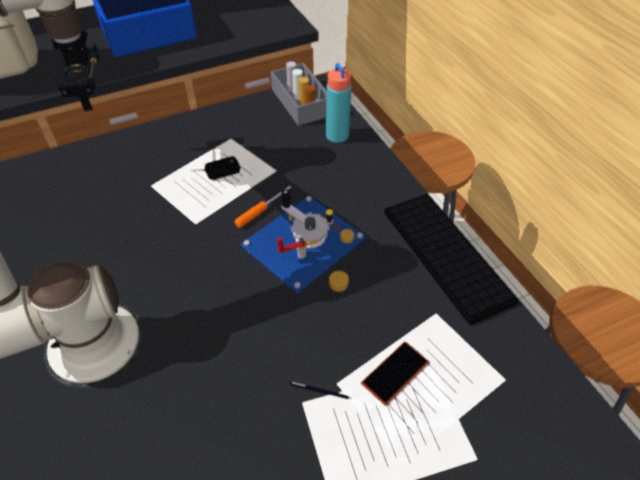

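View pics/wrist0.png

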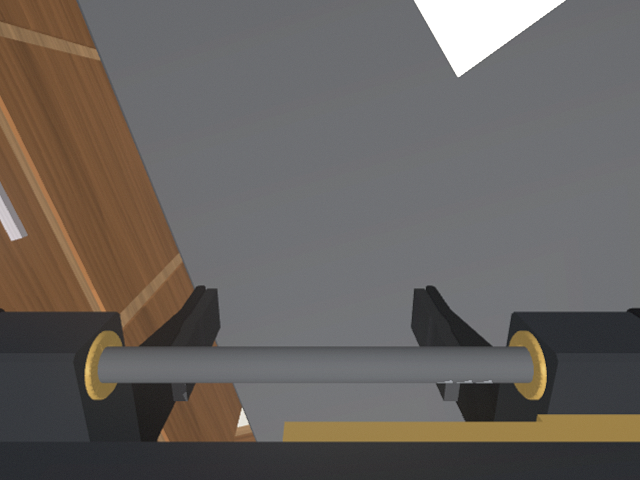

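Run:
```python
import cv2
a=cv2.imread("pics/top0.png")[180:315,220:380]; cv2.imwrite("pics/topc.png",cv2.resize(a,None,fx=5,fy=4.4*1,interpolation=cv2.INTER_CUBIC) if 0 else cv2.resize(a,(711,600),interpolation=cv2.INTER_CUBIC))
a=cv2.imread("pics/side0.png")[180:300,230:380]; cv2.imwrite("pics/sidec.png",cv2.resize(a,(750,600),interpolation=cv2.INTER_CUBIC))
```

```text
(no output)
```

View pics/topc.png

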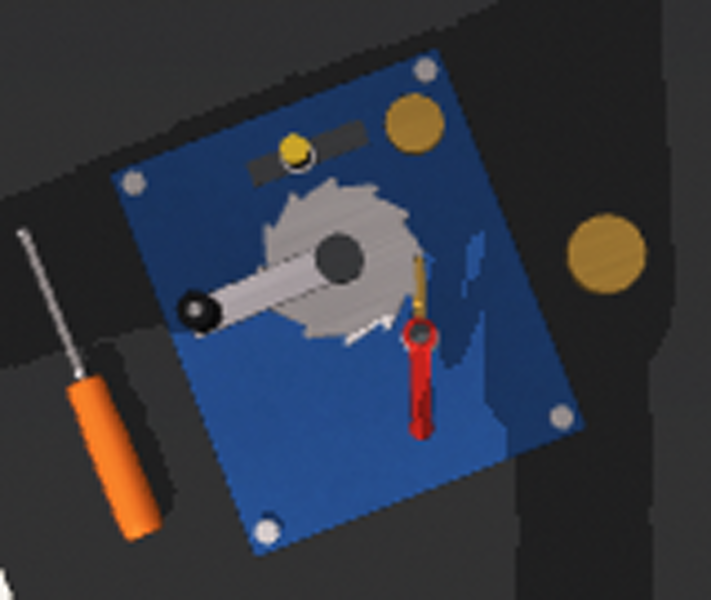

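View pics/sidec.png

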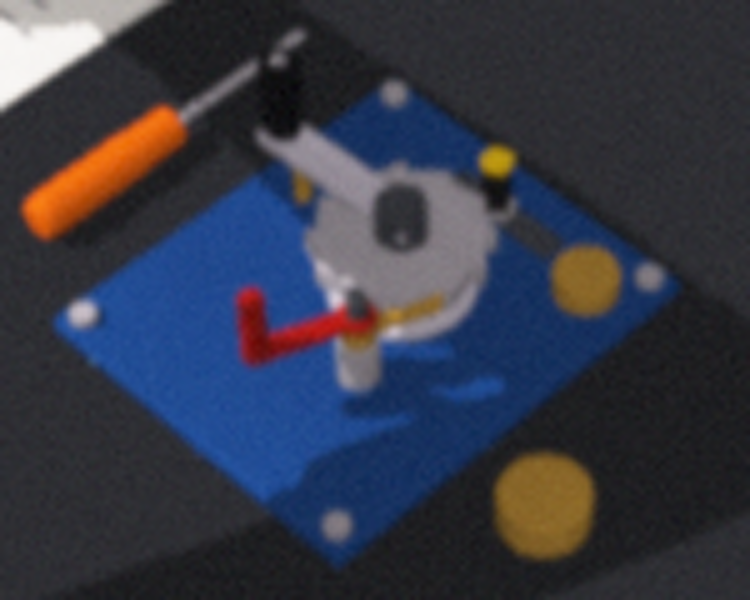

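```bash
cat > h.py <<'E'
import numpy as np, cv2
from scipy.optimize import least_squares
from scipy.spatial.transform import Rotation as Rn
CAM={"top":(np.array([[537.0711,0,318.4348],[0,537.0711,243.4817],[0,0,1]]),np.array([[-0.0251,-0.9997,-0.0007],[-0.9969,0.0251,-0.0744],[0.0744,-0.0012,-0.9972]]),np.array([0.0255,0.5602,1.4151])),
"side":(np.array([[549.513,0,312.6267],[0,549.513,239.1254],[0,0,1]]),np.array([[0.9062,-0.4229,-0.0062],[-0.3253,-0.6876,-0.6491],[0.2703,0.5902,-0.7607]]),np.array([-0.4971,0.2332,1.2518]))}
def proj(c,X):
    K,R,t=CAM[c]; p=K@(R@np.asarray(X)+t); return p[:2]/p[2]
def back(c,uv,z):
    K,R,t=CAM[c]; d=R.T@np.linalg.solve(K,[uv[0],uv[1],1.]); o=-R.T@t
    return o+d*(z-o[2])/d[2]
E
python3 - <<'E'
from h import *
T=lambda u,v:(220+u/4.444,180+v/4.444)
S=lambda u,v:(230+u/5,180+v/5)
ct={(105,113):T(112,175),(105,-103):T(437,48),(-145,-103):T(582,430),(-145,113):T(258,556)}
cs={(105,-103):S(682,287),(-145,-103):S(338,568),(-145,113):S(55,325)}
def W(p,xy,z):
    c,s=np.cos(p[2]),np.sin(p[2]); x,y=xy[0]/1000,xy[1]/1000
    return [p[0]+c*x-s*y,p[1]+s*x+c*y,z]
def r(p,use="ts"):
    o=[]
    if 't' in use: o+=[proj("top",W(p,k,.012))-v for k,v in ct.items()]
    if 's' in use: o+=[proj("side",W(p,k,.012))-v for k,v in cs.items()]
    return np.concatenate(o)
for u in("t","s","ts"):
    q=least_squares(r,[.6,0.05,.3],args=(u,)); print(u,q.x,r(q.x,u).round(1))
p=q.x
def loc(X):
    c,s=np.cos(p[2]),np.sin(p[2]); d=X[:2]-p[:2]; return np.array([c*d[0]+s*d[1],-s*d[0]+c*d[1]])*1000
for n,f,uv,z in [("axis","top",T(340,258),.078),("knob","top",T(198,310),.118),("pin","top",T(421,425),.099),("cap","top",T(295,150),.05),("cap","side",S(497,158),.05),("pin","side",S(250,293),.099),("knob","side",S(279,60),.118),("massa","top",T(414,123),.028),("massb","top",T(607,253),.022),("drv","top",T(23,232),.01),("drvh","top",T(145,535),.015)]:
    X=back(f,uv,z); l=loc(X); print(n,f,X.round(4),l.round(1),np.hypot(*l).round(1),np.arctan2(l[1],l[0]).round(3))
from math import *
print(loc(np.array(W(p,(-58,-28),0))), [W(p,(-58+55*cos(radians(a)),-28+55*sin(radians(a))),.085) for a in(160,126)],[W(p,(85*cos(a),85*sin(a)),.095) for a in(1.62,0)])
E
```

```text
t [0.57181861 0.06834994 0.34379408] [-1.  -0.4  0.5 -0.4  1.5 -0.1 -1.   0.8]
s [0.57167913 0.06146289 0.34564562] [ 0.7  0.1  0.3 -0.1 -1.  -0.2]
ts [0.5720168  0.06591653 0.34628456] [-0.2 -0.3  1.2 -0.5  2.5 -0.4  0.1  0.7 -0.1 -1.1 -0.3 -1.5 -1.4 -1.4]
axis top [0.5718 0.0674 0.078 ] [0.3 1.5] 1.5 1.375
knob top [0.5411 0.1461 0.118 ] [-1.9 85.9] 85.9 1.592
pin top [0.4739 0.0228 0.099 ] [-106.9   -7.2] 107.1 -3.074
cap top [0.639  0.0938 0.05  ] [72.4  3.5] 72.5 0.048
cap side [0.6412 0.0936 0.05  ] [74.5  2.6] 74.5 0.034
pin side [0.4738 0.0233 0.099 ] [-106.8   -6.7] 107.1 -3.079
knob side [0.542  0.1452 0.118 ] [-1.3 84.7] 84.7 1.586
massa top [0.6564 0.0231 0.028 ] [ 64.9 -68.9] 94.7 -0.816
massb top [ 0.5756 -0.091   0.022 ] [ -49.9 -148.8] 157.0 -1.894
drv top [0.5983 0.2622 0.01  ] [ 91.4 175.7] 198.1 1.091
drvh top [0.4135 0.1905 0.015 ] [-106.8  170.9] 201.6 2.129
[-58. -28.] [[np.float64(0.47196322311232536), np.float64(0.020046065058079897), 0.085], [np.float64(0.4814516605018144), np.float64(0.05077540351415055), 0.085]] [[np.float64(0.5392698009687765), np.float64(0.14435525546533134), 0.095], [np.float64(0.6519712177885048), np.float64(0.09476597362453795), 0.095]]
```

```bash
cat >> h.py <<'E'
AX=np.array([0.572,0.0668]); YAW=0.338
def ori(a):
    R=np.array([[0,-np.sin(a),np.cos(a)],[0,np.cos(a),np.sin(a)],[-1,0,0]]); return Rn.from_matrix(R).as_rotvec()
def w2(x,y):
    c,s=np.cos(YAW),np.sin(YAW); return AX+np.array([c*x-s*y,s*x+c*y])
def F(robot,n=4):
    f=[]
    for _ in range(n): f.append(robot.get_state()["contact_force"]); robot.wait(0.02)
    return np.mean(f,0)
PIV=w2(-.058,-.028)
def levpose(th,off,r=.053):
    phi=np.radians(160)-th+YAW
    u=np.array([np.cos(phi),np.sin(phi)]); d=np.array([u[1],-u[0]])  # clockwise tangent
    return PIV+r*u-off*d, phi, d
E
python3 - <<'E'
from h import *
from plant import robot, claw, planner, cams
claw.set_gripper(0.0,20)
p,phi,d=levpose(0,.035)
best=None
for a in (phi,phi-np.pi):
    q=planner.solve_ik([*p,.2],ori(a)); print(a,q)
    q2=planner.solve_ik([*levpose(.6,.016)[0],.072],ori(a-.6)); print(q2)
    if q is not None and (best is None or abs(q[5])<abs(best[1][5])): best=(a,q)
robot.move_pose([*p,.2],ori(best[0])); 
robot.line_to([*p,.115],v=.15)
print(best[0],F(robot),robot.get_state()["ee_pos"],robot.get_state()["width"],robot.get_state()["t"])
for n in("top","side","wrist"):
    c=cams.get_image(n); im=c["image"][:,:,::-1]
    if n=="top": im=cv2.resize(im[170:320,210:390],(720,600),interpolation=2)
    if n=="side": im=cv2.resize(im[160:310,220:400],(720,600),interpolation=2)
    cv2.imwrite(f"pics/{n}1.png",im)
E
```

```text
3.1305268031909272 [ 0.31632996  0.11728869 -0.33452467  0.         -1.11898297 -0.32739581]
[ 4.23667205e-01  2.64630583e-01 -5.14469787e-01 -4.44089210e-16
 -7.91695957e-01 -1.03473306e+00]
-0.011065850398865873 [ 0.31632996  0.11728869 -0.33452467  0.         -1.11898297  2.81419684]
[ 0.42366721  0.26463058 -0.51446979  0.         -0.79169596  2.1068596 ]
3.1305268031909272 [0.1829531  0.34721087 0.55822378] [ 0.47423708 -0.01292144  0.11609663] 0.0005337825760579613 4.8917
```

View pics/side1.png

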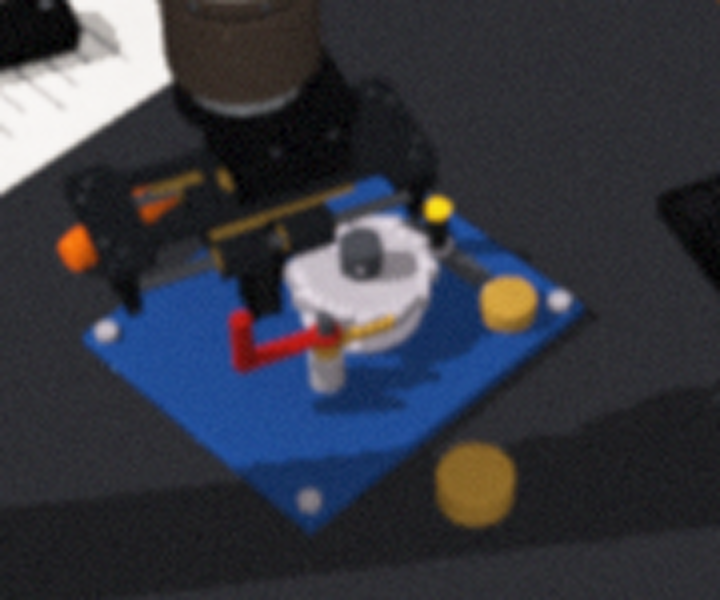

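View pics/wrist1.png

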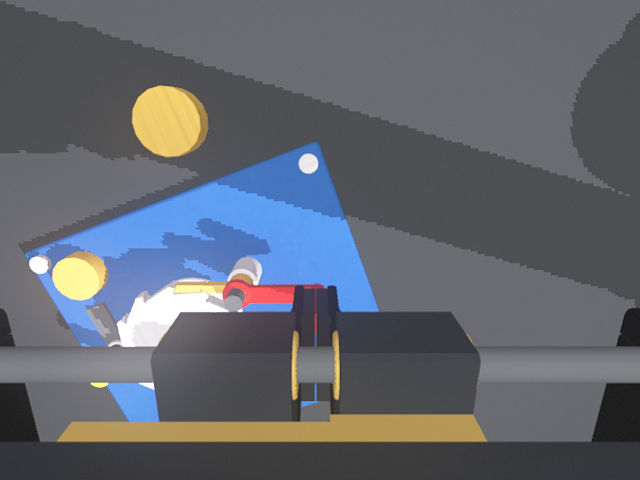

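Run:
```python
from h import *
for X in([.474,-.0129,.116],[.474,.023,.099],[.4739,-.013,.2]): 
    p=proj("side",X); print(p,(p-[220,160])*4)
```

```text
[285.74092423 244.50993382] [262.96369691 338.03973528]
[280.15180787 238.68022438] [240.60723147 314.72089753]
[284.07462171 220.28069017] [256.29848682 241.12276069]
```

View pics/top1.png

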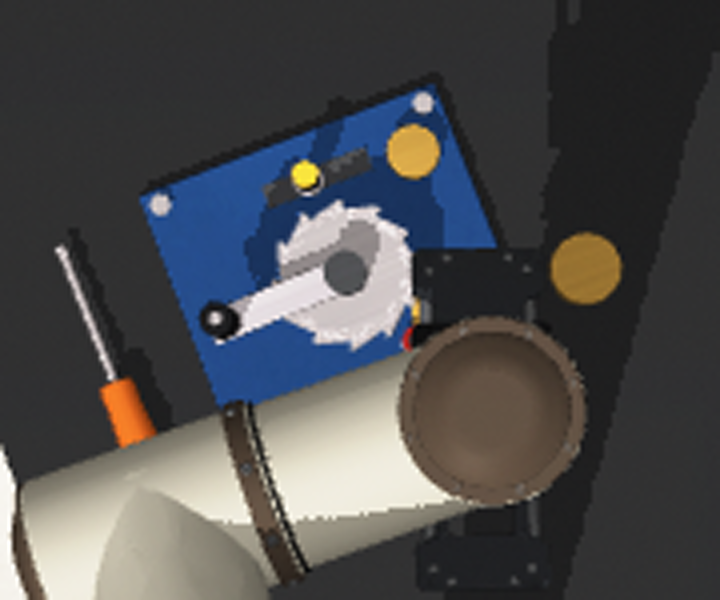

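Run:
```python
from h import *
from plant import robot, claw, planner, cams
c=cams.get_image("wrist"); s=robot.get_state(); X=s["ee_pos"]; 
def pr(c,X): 
    p=c["mtx"]@(c["R"]@np.array(X)+c["t"]); return p[:2]/p[2]
print(X,pr(c,X),pr(c,[.474,.0229,.099]),pr(c,[.474,.0229,.06]), pr(c,[*PIV,.06]), "cam",-c["R"].T@c["t"])
im=c["image"][:,:,::-1].copy()
cv2.imwrite("pics/w2.png",cv2.resize(im[240:440,190:430],(720,600),interpolation=2))
d=cams.get_image("side"); print(pr(d,X))
cv2.imwrite("pics/s2.png",cv2.resize(d["image"][200:275,240:330,::-1],(720,600),interpolation=2))
```

```text
[ 0.47370771 -0.0131023   0.1158102 ] [316.23802209 280.47148342] [316.31043623 325.4262574 ] [316.30483078 296.54121341] [239.2390965  294.82612449] cam [ 0.47292051 -0.09646628  0.30878326]
[285.64805821 244.66346965]
```

View pics/w2.png

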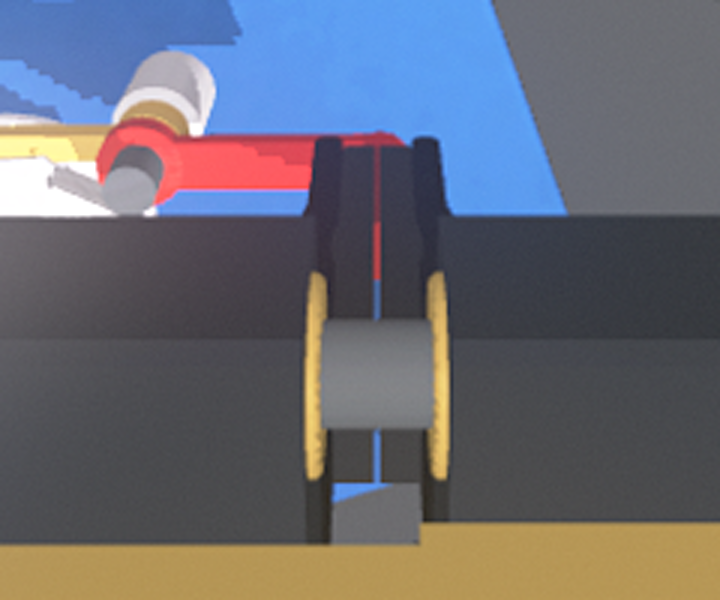

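View pics/s2.png

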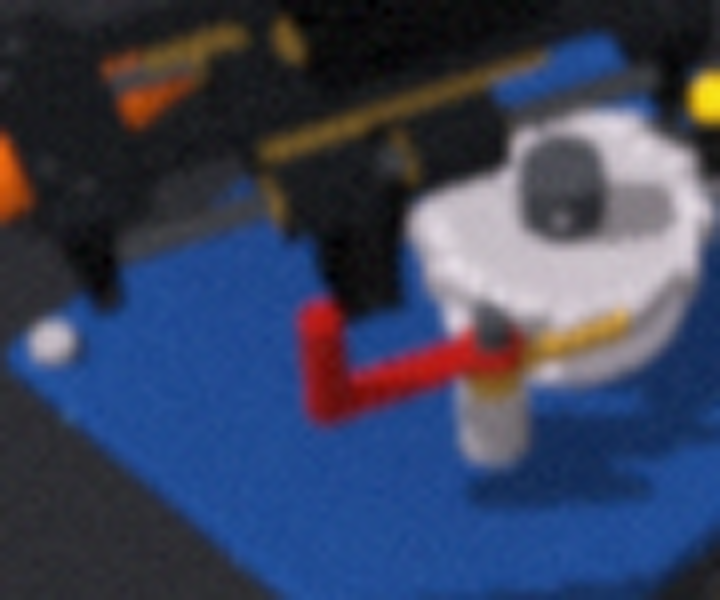

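Run:
```python
from h import *
from plant import robot, claw, planner, cams
p,phi,d=levpose(0,.035)
robot.line_to([*p,.066],v=.1)
p,phi,d=levpose(0,.022); robot.line_to([*p,.066],v=.08)
s=robot.get_state(); print(s["ee_pos"],s["t"],F(robot))
d=cams.get_image("side")
cv2.imwrite("pics/s3.png",cv2.resize(d["image"][200:275,240:330,::-1],(720,600),interpolation=2))
```

```text
[4.73720664e-01 3.47031495e-04 6.65358405e-02] 6.1 [-0.11413498 -0.18882665 -0.08831557]
```

View pics/s3.png

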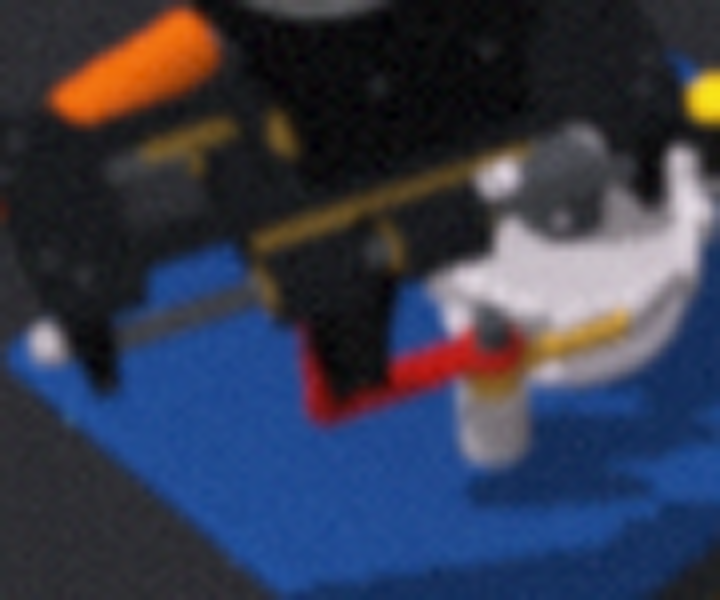

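Run:
```python
from h import *
from plant import robot, claw, planner, cams
f0=F(robot,6)
for th in np.arange(0,.80,.06):
    p,phi,d=levpose(th,.0165)
    robot.line_to([*p,.066],ori=ori(phi),v=.05)
    f=F(robot,2)-f0; s=robot.get_state()
    print(round(th,2),"push",-(f[:2]@d).round(2),f.round(1),"t",s["t"])
    if th>.4 and -(f[:2]@d)>8: break
d=cams.get_image("side")
cv2.imwrite("pics/s4.png",cv2.resize(d["image"][200:275,240:330,::-1],(720,600),interpolation=2))
```

```text
0.0 push 0.11 [ 0.6 -0.1  0.1] t 6.6083
0.06 push 0.84 [ 0.7 -0.9 -0.2] t 6.8917
0.12 push 2.24 [ 0.2 -2.3  0.5] t 7.175
0.18 push 2.42 [ 0.  -2.5 -0.2] t 7.4583
0.24 push 2.44 [ 0.  -2.5  0.2] t 7.7417
0.3 push 2.35 [-0.5 -2.3  0.1] t 8.025
0.36 push 1.68 [-0.5 -1.6  0.7] t 8.3083
0.42 push 1.89 [-1.4 -1.4  0.4] t 8.5917
0.48 push 2.68 [-1.3 -2.3  0.7] t 8.875
0.54 push 1.85 [-2.  -0.9  0.8] t 9.1583
0.6 push 1.89 [-1.5 -1.3  0.3] t 9.4417
0.66 push 5.18 [-3.3 -4.   2.2] t 9.725
0.72 push 11.17 [ -5.1 -10.4   5.1] t 10.0083
```

View pics/s4.png

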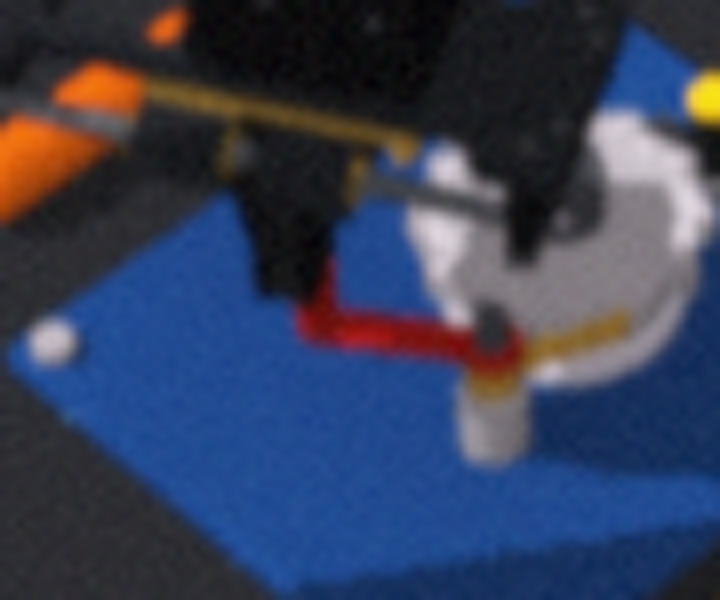

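```bash
cat >> h.py <<'E'
def kpose(th,r=.085):
    b=th+YAW; u=np.array([np.cos(b),np.sin(b)]); return AX+r*u, b+np.pi/2, u
E
python3 - <<'E'
from h import *
from plant import robot, claw, planner, cams
p,phi,d=levpose(.66,.035); 
robot.line_to([*p,.066],v=.08)
robot.line_to([*p,.17],v=.15)
claw.set_gripper(0.06,20)
k,a,u=kpose(1.61)
for th in (1.67,1.6,.9,.2): 
    kk,aa,_=kpose(th); q=planner.solve_ik([*kk,.074],ori(aa)); print(th,None if q is None else q.round(2))
robot.move_pose([*k,.17],ori(a))
robot.line_to([*k,.135],v=.1)
s=robot.get_state(); print(k,s["ee_pos"],s["t"],s["width"])
def pr(c,X): 
    p=c["mtx"]@(c["R"]@np.array(X)+c["t"]); return p[:2]/p[2]
for n in("top","side","wrist"):
    c=cams.get_image(n); im=c["image"][:,:,::-1]; print(n,pr(c,[*k,.118]))
    if n=="top": im=cv2.resize(im[170:320,210:390],(720,600),interpolation=2)
    if n=="side": im=cv2.resize(im[190:280,240:348],(720,600),interpolation=2)
    cv2.imwrite(f"pics/{n}5.png",im)
E
```

```text
1.67 [ 0.55  0.38 -0.32  0.   -0.87 -0.12]
1.6 [ 0.55  0.39 -0.31  0.   -0.87 -0.19]
0.9 [ 0.5   0.47 -0.16  0.   -0.93 -0.84]
0.2 [ 0.42  0.53 -0.07  0.   -0.98 -1.45]
[0.54069262 0.14582435] [0.54086345 0.14541582 0.13534714] 13.925 0.0602490984577235
top [264.64124179 249.92644066]
side [285.20915307 192.00565323]
wrist [316.95749496 268.59488145]
```

View pics/side5.png

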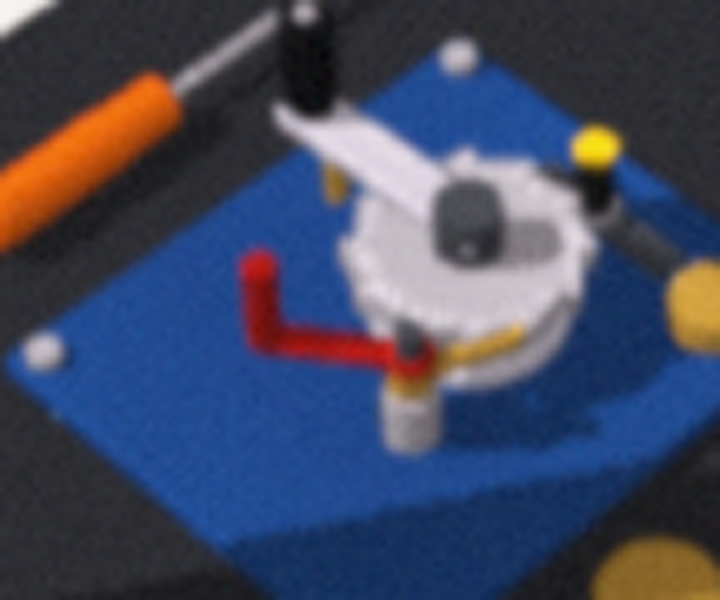

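View pics/wrist5.png

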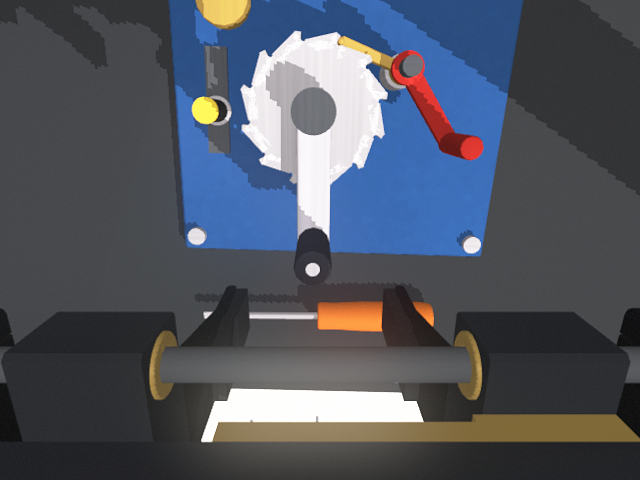

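Run:
```python
from h import *
from plant import robot, claw, planner, cams
k,a,u=kpose(1.61)
robot.line_to([*k,.1],v=.1); f0=F(robot,6); print(f0)
robot.line_to([*k,.074],v=.06); print(F(robot)-f0)
np.save("f0.npy",f0)
claw.set_gripper(0.0,25)
s=robot.get_state(); print(s["ee_pos"],s["width"],s["t"],(F(robot)-f0).round(2))
c=cams.get_image("wrist"); cv2.imwrite("pics/w6.png",c["image"][:,:,::-1])
```

```text
[0.33859444 0.16202527 0.10639205]
[-0.7075415   0.29262348  0.00376199]
[0.54221179 0.14665386 0.07420351] 0.020909888326455225 16.075 [ 4.62  1.83 -3.69]
```

View pics/w6.png

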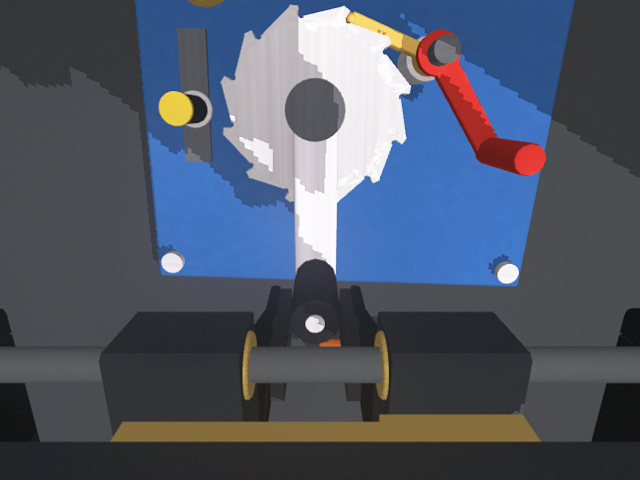

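Run:
```python
from h import *
from plant import robot, claw, planner, cams
f0=np.load("f0.npy")
for i,b in enumerate([1.945,1.965,1.985,2.005]):
    k,a,u=kpose(b-YAW); robot.line_to([*k,.074],ori=ori(a),v=.03); f=F(robot,3)-f0
    t=np.array([-u[1],u[0]]); s=robot.get_state(); e=s["ee_pos"][:2]-AX
    print(b,"ccw push",-(f[:2]@t).round(2),"rad",(f[:2]@u).round(2),"fz",f[2].round(1),"ang",np.arctan2(e[1],e[0]).round(4),np.hypot(*e).round(4),s["width"],s["t"])
c=cams.get_image("wrist"); cv2.imwrite("pics/w7.png",cv2.resize(c["image"][0:200,180:580,::-1],(800,400),interpolation=2))
```

```text
1.945 ccw push 4.98 rad -0.35 fz -3.8 ang 1.9284 0.0852 0.02106602381986003 16.4917
1.965 ccw push 6.89 rad -0.66 fz -5.1 ang 1.9373 0.0852 0.021160569810410923 16.7917
1.985 ccw push 8.42 rad -1.32 fz -6.7 ang 1.9469 0.0852 0.021027602652153938 17.0917
2.005 ccw push 9.55 rad -1.8 fz -7.9 ang 1.9614 0.0852 0.02140286593454711 17.3917
```

View pics/w7.png

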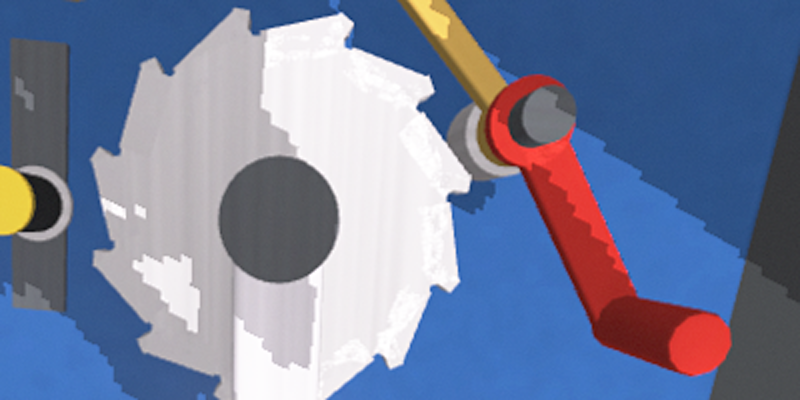

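Run:
```python
from h import *
from plant import robot, claw, planner, cams
f0=np.load("f0.npy")
for i,b in enumerate(list(np.arange(1.94,.75,-.07))+[.72,.69]):
    k,a,u=kpose(b-YAW); robot.line_to([*k,.074],ori=ori(a),v=.05); f=F(robot,2)-f0
    t=np.array([-u[1],u[0]]); s=robot.get_state(); e=s["ee_pos"][:2]-AX
    if i%3==0 or b<.8: print(b.round(3) if hasattr(b,'round') else b,"ccw push",-(f[:2]@t).round(2),"rad",(f[:2]@u).round(2),"fz",f[2].round(1),"ang",np.arctan2(e[1],e[0]).round(4),np.hypot(*e).round(4),s["width"].round(4),s["t"])
    if abs(f[:2]@t)>12: print("STOP");break
for n in("wrist","side"):
    c=cams.get_image(n); im=c["image"][:,:,::-1]
    if n=="side": im=cv2.resize(im[190:280,240:348],(720,600),interpolation=2)
    cv2.imwrite(f"pics/{n}8.png",im)
```

```text
Traceback (most recent call last):
AttributeError: 'float' object has no attribute 'round'
```

Run:
```python
from h import *
from plant import robot, claw, planner, cams
f0=np.load("f0.npy")
for i,b in enumerate(list(np.arange(1.94,.75,-.07))+[.72,.69]):
    k,a,u=kpose(b-YAW); robot.line_to([*k,.074],ori=ori(a),v=.05); f=F(robot,2)-f0
    t=np.array([-u[1],u[0]]); s=robot.get_state(); e=s["ee_pos"][:2]-AX
    if i%3==0 or b<.8: print(np.round([b,-(f[:2]@t),f[:2]@u,f[2],np.arctan2(e[1],e[0]),np.hypot(*e),s["width"],s["t"]],4))
    if abs(f[:2]@t)>12: print("STOP");break
for n in("wrist","side"):
    c=cams.get_image(n); im=c["image"][:,:,::-1]
    if n=="side": im=cv2.resize(im[190:280,240:348],(720,600),interpolation=2)
    cv2.imwrite(f"pics/{n}8.png",im)
```

```text
[ 1.94    7.4947 -0.4973 -5.4154  1.9078  0.0853  0.0211 18.0167]
[ 1.73    6.5887  0.7096 -4.6525  1.7054  0.0857  0.0212 18.9167]
[ 1.52    6.1595  1.4324 -3.6433  1.5001  0.086   0.0212 19.8167]
[ 1.31    4.9163  3.4881 -3.5483  1.2938  0.0863  0.0211 20.7167]
[ 1.10000e+00  3.78230e+00  4.46140e+00 -2.73800e+00  1.08760e+00
  8.65000e-02  2.13000e-02  2.16167e+01]
[ 8.90000e-01  3.37420e+00  4.45950e+00 -2.99070e+00  8.81100e-01
  8.67000e-02  2.13000e-02  2.25167e+01]
[ 7.20000e-01  2.27740e+00  4.26520e+00 -3.44520e+00  7.13400e-01
  8.68000e-02  2.11000e-02  2.31667e+01]
[ 6.9000e-01  1.8101e+00  4.2771e+00 -2.1045e+00  6.8780e-01  8.6800e-02
  2.1200e-02  2.3450e+01]
```

View pics/wrist8.png

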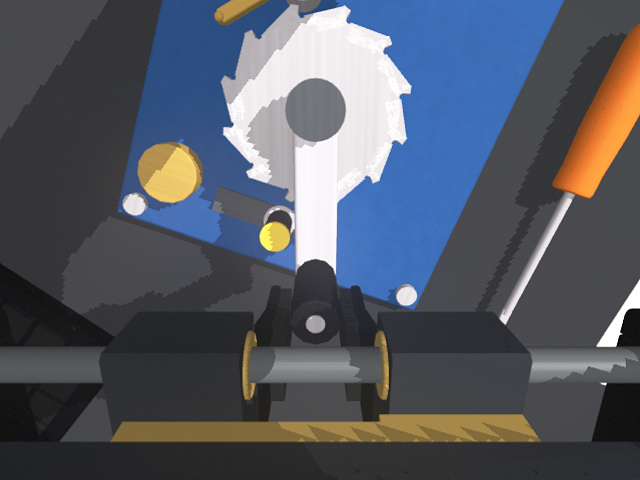

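View pics/side8.png

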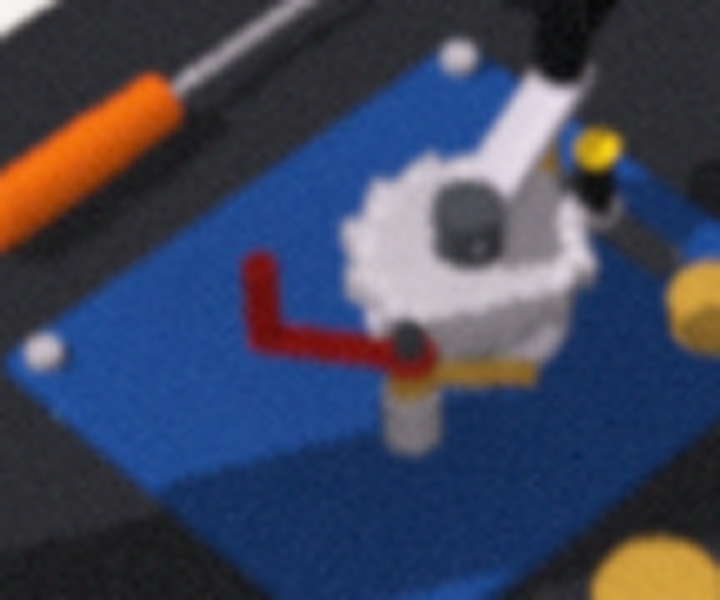

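```bash
sed -i 's/^AX=.*/AX=np.array([0.5737,0.0676]); YAW=0.33/' h.py
python3 - <<'E'
from h import *
from plant import robot, claw, planner, cams
f0=np.load("f0.npy"); base=None
for i,b in enumerate(np.arange(.69,.30,-.012)):
    k,a,u=kpose(b-YAW); robot.line_to([*k,.074],ori=ori(a),v=.03); f=F(robot,3)-f0
    t=np.array([-u[1],u[0]]); s=robot.get_state(); e=s["ee_pos"][:2]-AX
    cw=f[:2]@t
    print(np.round([b,cw,f[:2]@u,f[2],np.arctan2(e[1],e[0]),np.hypot(*e),s["t"]],4))
    if cw>5.5: break
np.save("b.npy",b)
E
```

```text
[ 0.69    0.0865  1.384   0.9448  0.6912  0.085  23.85  ]
[ 0.678   0.1717  1.7567  0.6266  0.6775  0.085  24.15  ]
[ 0.666   0.0787  1.4262  1.8964  0.6643  0.085  24.45  ]
[ 0.654  -0.5669  1.1444  2.1346  0.6521  0.085  24.75  ]
[ 0.642  -0.0306  1.6922  2.4421  0.6403  0.085  25.05  ]
[ 0.63    0.0321  1.031   2.756   0.6285  0.085  25.35  ]
[ 0.618   0.1931  0.8998  3.5885  0.6166  0.085  25.65  ]
[ 0.606  -0.2235  1.1513  3.6048  0.6046  0.085  25.95  ]
[ 0.594   0.4632  1.1293  3.886   0.5926  0.085  26.25  ]
[5.8200e-01 1.1100e-02 1.3431e+00 3.9376e+00 5.8080e-01 8.5000e-02
 2.6550e+01]
[ 0.57   -0.3009  0.7865  4.097   0.5687  0.085  26.85  ]
[ 0.558   0.3095  0.799   4.5272  0.557   0.085  27.15  ]
[ 0.546   0.221   0.9766  4.684   0.5458  0.085  27.45  ]
[ 0.534   3.0042  0.8771  5.0293  0.5433  0.085  27.75  ]
[ 0.522   5.7943  0.5046  6.7896  0.5413  0.085  28.05  ]
```

Run:
```python
from h import *
from plant import robot, claw, planner, cams
f0=np.load("f0.npy")
for b in (.516,.510,.506):
    k,a,u=kpose(b-YAW); robot.line_to([*k,.074],ori=ori(a),v=.02); robot.wait(.15); f=F(robot,5)-f0
    t=np.array([-u[1],u[0]]); s=robot.get_state(); e=s["ee_pos"][:2]-AX; cw=f[:2]@t
    print(np.round([b,cw,f[:2]@u,f[2],np.arctan2(e[1],e[0]),s["t"]],4))
    if cw>8.2: break
robot.wait(.4)
for n in("wrist","side"):
    c=cams.get_image(n); im=c["image"][:,:,::-1]
    if n=="side": im=cv2.resize(im[190:280,240:348],(720,600),interpolation=2)
    cv2.imwrite(f"pics/{n}9.png",im)
```

```text
[ 0.516   7.2958  0.5987  6.622   0.5408 28.5333]
[ 0.51    8.2845  0.4604  6.824   0.5397 29.0167]
```

View pics/wrist9.png

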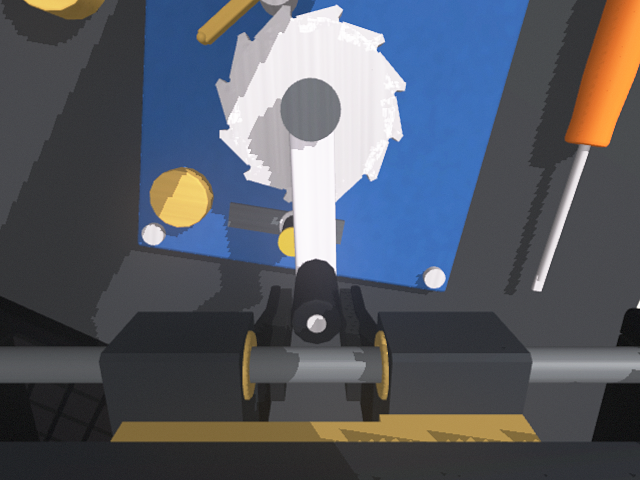

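View pics/side9.png

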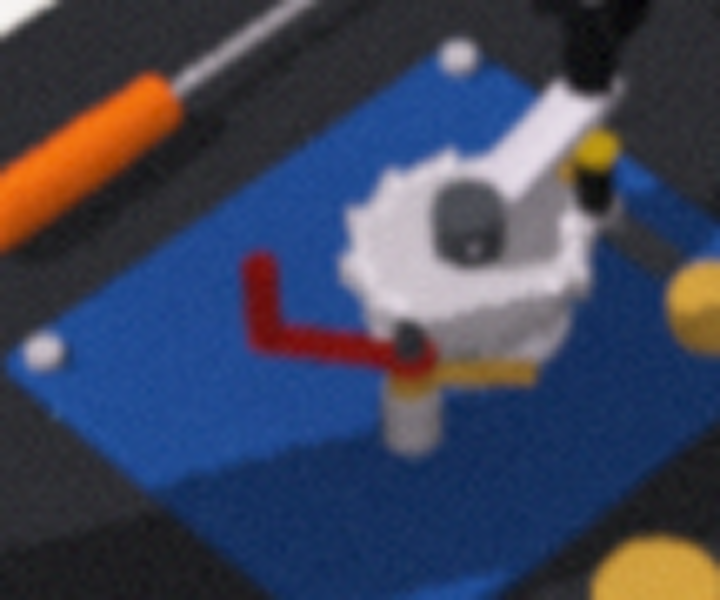

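Run:
```python
from h import *
from plant import robot, claw, planner, cams
f0=np.load("f0.npy")
claw.set_gripper(0.06)
s=robot.get_state(); print(s["width"],(F(robot)-f0).round(2),s["ee_pos"]); k=s["ee_pos"]
robot.line_to([k[0],k[1],.2],v=.08); robot.wait(.3)
print(F(robot)-f0,robot.get_state()["t"])
def pr(c,X): 
    p=c["mtx"]@(c["R"]@np.array(X)+c["t"]); return p[:2]/p[2]
for n in("wrist","side","top"):
    c=cams.get_image(n); im=c["image"][:,:,::-1]
    if n=="wrist": print(pr(c,[*kpose(.54-YAW)[0],.118]),pr(c,[*kpose(.56-YAW)[0],.118]))
    if n=="side": im=cv2.resize(im[190:280,240:348],(720,600),interpolation=2)
    cv2.imwrite(f"pics/{n}10.png",im)
```

```text
0.059741637601507275 [-0.75 -0.01  0.43] [0.64788692 0.10909647 0.07402886]
[-0.28112666  0.10573345 -0.05037695] 32.6
[319.07551897 234.48989565] [321.44340441 234.40232475]
```

View pics/wrist10.png

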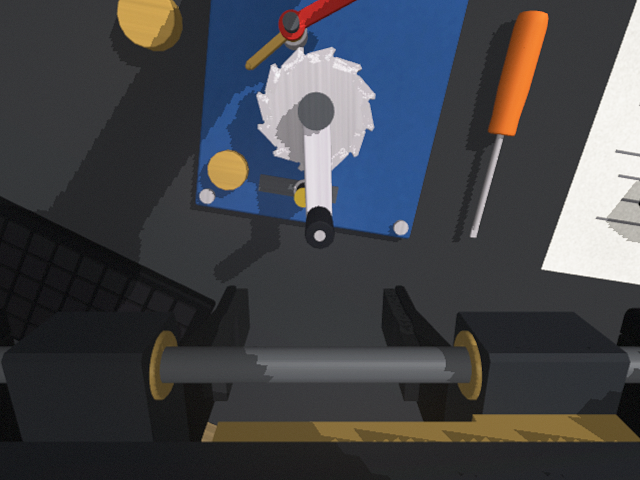

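View pics/side10.png

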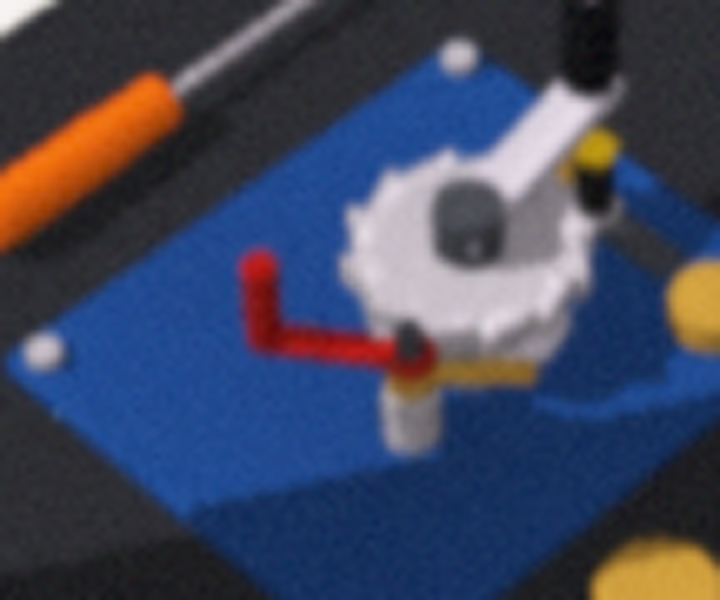

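View pics/top10.png

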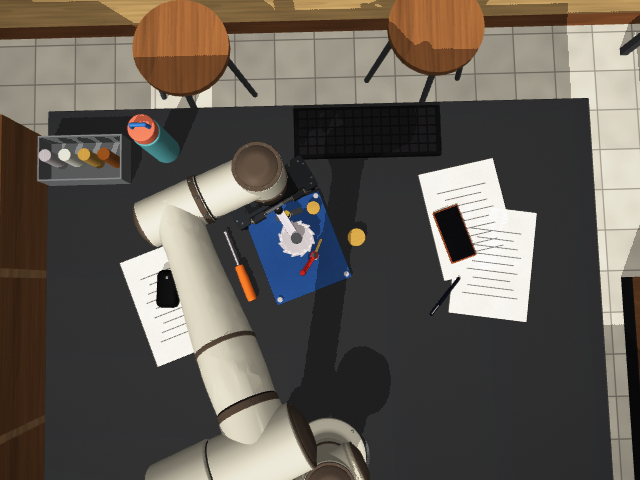

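Run:
```python
from plant import workorder
print(workorder.close_job())
```

```text
the job is handed in; nothing more can be done
None
```

The winch is let down, with the crank's lug left on the rubber stop. I handed the job in at about 33 s of robot time; it reports no verdict.

**What I did:**
- **Lever:** I pushed the red lever to its end stop with closed fingers. It took about 2.5 N to move and 11 N at the end. The pawl was still hooked at that point.
- **Pawl:** I gripped the knob and wound on about 0.03 rad at up to about 9.5 N. The wrist picture then showed the pawl clear of the wheel.
- **Lowering:** I eased the crank down gripped all the way, at about 0.05 m/s (roughly 0.6 rad/s).
- **Stop:** The lug met the stop at a crank angle of about 0.21 rad. I pressed to 8.3 N at the knob, held it, opened the fingers and lifted away.

**Last checks:** The tool read about 0 N after release. The wrist picture shows the knob within 1–2 px of its pressed position. The pictures show the pawl clear and the lever off. The screwdriver, weights, phone and pen look unmoved, and what shows of the mouse under the arm does too. The force left on the stop can't be measured directly; I infer it from the knob staying put.

**Checks that disagreed:**
- **Fingertips:** In both cameras the tips looked about 20 mm higher than the stated TCP. I picked heights that worked either way, and the pushing and gripping went normally.
- **Drum axis:** My first estimate was about 2 mm off, which put about 4.5 N of sideways force on the knob. I corrected it before pressing on the stop.

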